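Clear the pump trip on the injector test unit and restart it

TASK

The pump breaker of the injector test unit has popped out. Push the pressure slider all the way down towards you to its zero end, then reach into the well in the panel and press the sunken yellow breaker button fully home so that it stays in, then press the green start key right down and let it come up again. Press gently, keep off the red stop key, do not lift the unit or shove it out of place, and leave the injectors and other things around it where they are.

Things in the scene. Friction and masses are not known exactly. Their poses are not given: they have to be found in the camera images.
- console: Injector test unit: low black case, loose on rubber feet, 320 mm wide (y), 300 mm deep (x), about 3.6 kg. Origin: centre of its underside. x points level from its front edge (the robot's side) to the back, y left, z up. The first 200 mm (x -150 to 50 mm) is the cream sloped panel. Only pushed and pressed, with closed fingers or one fingertip; side pushes from about 15 N can make it slip.
- panel_mid (a point): Centre of the cream panel's surface, in the console's frame at (-0.050, 0, 0.0735), axes as the console's. The panel rises from 45 mm high at the front to 102 mm, 0.278 rad. Directions in the console's axes: up the slope (0.962, 0, 0.274), outward normal (-0.274, 0, 0.962). Slider on the left, well near the middle, keys lower right, display and flat printed arrow keys upper right.
- tray_mid (a point): Centre of the flat black ribbed drip tray behind the panel, in the console's frame at (0.100, 0, 0.102); the tray covers x 50 to 150 mm over the full width and has a rim 7 mm high.
- fader (a joint): The pressure slider's travel in m: 0 at its zero end (nearest the operator, lowest on the panel), up to 0.070 at the far upper end; it starts somewhere between 0.030 and 0.068. It slides straight up and down the panel's slope, holds where it is left by about 1.5 N of friction, and has a firm stop at 0.
- fader_cap (a point): Centre of the top face of the slider's black cap (white line across it), which measures 22 mm (left-right) by 12 mm (along the slope) and whose top stands 15 mm above the panel; its underside is 2 mm above the panel. Part of the console. At joint value 0 it lies, in the console's frame, at (-0.0926, 0.110, 0.0770); it moves from there by the joint value up the slope (0.962, 0, 0.274).
- well_mouth (a point): Centre of the mouth of the finger well, level with the panel surface. The well is a rectangular black recess sunk square to the panel: 36 mm along the slope, 56 mm left-right, 24 mm deep, with a thin dark steel frame round it. Fixed in the console's frame at (-0.050, 0.020, 0.0735). A closed pair of fingers fits in with their closing line left-right.
- reset_cap (a point): Centre of the top face of the sunken yellow breaker button, 22 mm in diameter with a white collar, in the middle of the well's floor; it moves along the panel's normal. Popped out, its top is 13 mm below the panel surface; fully home, 20 mm below. Part of the console. 
- reset_key (a joint): How far the yellow breaker button is pushed in, in m: 0 popped out (where it starts, within 0.001), 0.007 fully home at a firm stop. It takes about 4 N to push, and stays where it is left.
- start_key_cap (a point): Centre of the top face of the green start key, a square key 26 mm (left-right) by 20 mm (along the slope) whose top stands 5 mm above the panel. At rest it lies in the console's frame at (-0.0995, -0.070, 0.0646). It presses along the panel's normal. Part of the console. 
- start_key (a joint): How far the green start key is pressed, in m: 0 up, 0.0035 fully down at a firm stop; a spring brings it back. It takes about 1.2 N to start and 4 N fully down.
- stop_key_cap (a point): Centre of the top face of the red stop key, the same size and height as the green one and 55 mm to the right of it. At rest it lies in the console's frame at (-0.0995, -0.125, 0.0646). Part of the console. 
- stop_key (a joint): How far the red stop key is pressed, in m: 0 up, 0.0035 down, same spring as the green key.
- injector_1: Loose steel fuel injector with a black plug, 78 mm long, 19 mm thick, lying in the left half of the drip tray. Origin under its middle, x along it.
- injector_2: Another such injector lying in the right half of the drip tray.
- injector_3: Another such injector with a blue plug, lying on the bench left of the console.
- jar: Amber glass jar of O-rings with a white cap, 56 mm in diameter, 62 mm high, loose on the bench beside the console. Origin at the centre of its underside.
- beaker: Clear plastic measuring beaker, 68 mm across the rim, 85 mm high, empty, loose on the bench beside the console. Origin at the centre of its underside.
- fitting: Brass hose fitting standing on its foot, 30 mm in diameter, 42 mm high, loose on the bench beside the console. Origin at the centre of its underside.
- screwdriver: Screwdriver with a red handle, loose on the bench right of the console, lying along its own x axis. Origin under its middle.

How it is judged:
By the outcome, as a careful person would: the job done as asked, in the order asked, and still so for the second after the job is handed in, with the robot touching nothing.
It also fails if it takes over 45 s, if anything falls off the work surface, if the arm or the gripper's body presses on something with over 40 N, if the wrist force passes 120 N, or if a joint passes its speed limit or range.

ROBOT

A 6-joint arm with a two-finger parallel gripper is mounted at the origin on the work surface. World frame = base frame: x ahead of the robot, y to its left, z up, the work surface at z = 0. Lengths are in mm, angles in rad, forces in N, time in s.
With the tool pointing down it reaches from about 300 to 775 mm from the base axis. Payload 14.6 kg.
Tool frame: the origin (TCP) lies midway between the tips of the shut fingers; the grasp point (between the pads) lies 19 mm behind it; y points along the fingers, z is the direction in which the jaws open and shut, and the axes are right-handed (so a half turn about y gives the same grasp; the last joint's range is limited). The gripper opens to 94 mm and grips with 3 to 60 N. Pads are 16 mm wide; open, the fingers measure 119 mm over their backs; the gripper's body (75 mm by 177 mm) begins 78 mm behind the grasp point.
Start: joints at [-1.334, 0.3, 1.521, -0, 1.321, -0.067], TCP at [164.525, -524.806, 205.446] pointing down, gripper open.
Joint ranges: [-3.03, 3.03], [-0.79, 2.21], [0.23, 2.52], [-1.04, 4.18], [0, 3.07], [-2.55, 2.55]. Speed limits (rad/s): [2.22, 2.22, 2.57, 3.14, 3.14, 3.14].

INTERFACE

Orientations are given as [roll, pitch, yaw] about the fixed x, y, z axes, in that order (R = Rz(yaw) Ry(pitch) Rx(roll)).
In Python, from cell import manip gives the robot as it stands.
- The arm moves only by the tool play_rows, never from a script. Its argument "series" is a list of rows, each a list of 3 entries, a list of its own where there are three numbers: the shift along the tool's x, y, z in m, then the turn about the tool's y in rad, then the closure, from 0 (fully open) to 1 (shut). In form: [[[dx, dy, dz], twist, grip], ...]. A call has 1 to 20 rows; each row is the pose to reach, as a shift and turn from the pose measured when the call began, along the tool's axes at that moment; what a row does not reach only later rows make up. A row lasts 1/10 s, in which the tool goes at most 50 mm and 8.59 degrees, less where a joint would pass 70% of its speed; a pose out of reach is approached as far as the arm can. A call with a gripper value outside its range is refused whole. The fingers move at their own pace and stop on an object; "squeeze" is the grip in N (left out, the last holds). Time passes only in rows, so rows that repeat a pose let the fingers close. It gives the time, the measured TCP pose, the force and the opening at its end, in the units of the state.
- manip.read_state(): the state, without advancing time (a new reading comes with each control period).
- manip.camera(name): name is "side" or "top"; returns the picture (420x560x3 uint8, red, green, blue); there is no depth.
- manip.camera_params(name): a dict with "K" (3x3 intrinsics, pixels), "rvec" (rotation vector, rad) and "tvec" (3), from world to camera coordinates, as OpenCV has them. Camera axes: x right, y down, z forward; pixel columns grow to the right and rows downward; lengths in mm; the calibration is good to about 2 mm. A picture is of the moment at which its call begins. camera_params takes no time and is no camera call.
- manip.sign_off(): hands the job in, once; it reports no verdict.
The state is a dict: "clock": time; "joints": joint angles; "qd": joint speeds; "effort": joint torques, N m; "eef_pos": TCP position; "eef_rot": TCP orientation; "wrist_force": force on the tool from outside, world axes, zero at the start; "moment": the same for the moment, N m; "finger_gap": finger opening in mm.
Only numpy, scipy, OpenCV 4.12 (cv2) and the standard library are available. Lean on these libraries where they do the work, as an engineer would, in place of code of your own. Each camera call takes 0.05 s, during which the arm holds its last target. There are 200 camera calls.

## Working session

There is one attempt and no reset: what is moved stays moved. The work goes in short steps, Python scripts to look and compute and a tool call to move; the robot and the scene stay as the last step left them, time stands still between calls to the robot, and variables do not carry over. Pictures are saved under pics/ and viewed, about 8 in all and at most 12, crops included, and the job is handed in when it is done.

Besides the shell and the picture viewer there is one more tool, called after "Call:" as a command line: name --argument value ..., lists and objects as JSON in quotes. play_rows: Moves the arm, as the interface text tells. Its arguments: {"type":"object","properties":{"series":{"type":"array","items":{"type":"array"}},"squeeze":{"type":"number"}},"required":["series"]}

```bash
mkdir -p pics; ls; python3 - <<'E'
from cell import manip
import cv2
for n in("top","side"):
    cv2.imwrite(f"pics/{n}0.png",manip.camera(n)[:,:,::-1]); print(n,manip.camera_params(n))
print(manip.read_state())
E
```

```text
pics
top {'K': array([[381.75533633,   0.        , 276.22223507],
       [  0.        , 381.75533633, 210.3651862 ],
       [  0.        ,   0.        ,   1.        ]]), 'rvec': array([ 2.21310725, -1.98416449,  0.21050248]), 'tvec': array([-21.76660624, 576.08107466, 826.0915193 ])}
side {'K': array([[429.1131849 ,   0.        , 282.55837751],
       [  0.        , 429.1131849 , 212.60044246],
       [  0.        ,   0.        ,   1.        ]]), 'rvec': array([ 2.17778979, -0.43443931,  0.18638692]), 'tvec': array([-518.94625421,  221.85644785,  827.46868581])}
{'clock': 0.1, 'joints': array([-1.33358822e+00,  3.00390223e-01,  1.52153320e+00, -5.93143358e-06,
        1.32070368e+00, -6.66129347e-02]), 'qd': array([-0.00081709, -0.00195837, -0.00129798, -0.00046141,  0.00058263,
       -0.00078835]), 'effort': array([ 1.50718690e-03, -5.32643723e+01, -3.53282583e+01,  7.09455600e-02,
        2.35177344e-02, -5.70380394e-05]), 'eef_pos': array([ 164.47437105, -524.57710618,  204.95095066]), 'eef_rot': array([-1.57182886e+00,  6.31238681e-05, -2.83777017e+00]), 'wrist_force': array([-0.06027818, -0.0302751 ,  0.00240115]), 'moment': array([-0.01162393,  0.03059721,  0.02615547]), 'finger_gap': 94.19873990556141}
```

View pics/top0.png

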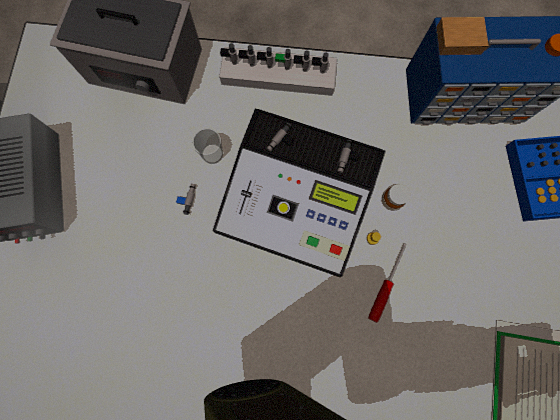

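View pics/side0.png

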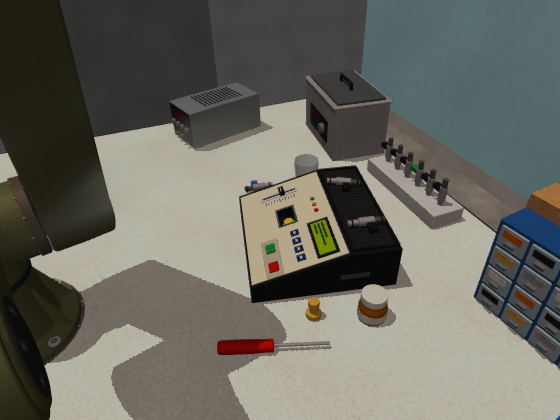

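The top view shows the green key near (313,242), the red at (336,249), yellow at (284,208) and the slider cap at (246,194). In the side view green is at (270,248), red (274,267), yellow (289,221) and the cap (281,190). I'll fit the console pose to these.

```bash
cat > h.py <<'E'
import numpy as np, cv2
from scipy.optimize import least_squares
from scipy.spatial.transform import Rotation as Rn
from cell import manip
S=np.array([.962,0,.274])*1; N=np.array([-.274,0,.962])
CAP0=np.array([-92.6,110,77.]); 
P=dict(green=[-99.5,-70,64.6],red=[-99.5,-125,64.6],yellow=np.array([-50,20,73.5])-13*N)
def proj(n,X):
    p=manip.camera_params(n); return cv2.projectPoints(np.array(X,float).reshape(-1,3),p['rvec'],p['tvec'],p['K'],None)[0].reshape(-1,2)
def W(v,X):
    X=np.array(X,float).reshape(-1,3); return Rn.from_euler('z',v[2]).apply(X)+[v[0],v[1],0]
def blob(img,c,guess,r=14):
    h=cv2.cvtColor(img,cv2.COLOR_RGB2HSV); H=h[...,0].astype(int); ok=(h[...,1]>120)&(h[...,2]>60)
    m={'green':(H>45)&(H<80),'red':(H<8)|(H>172),'yellow':(H>20)&(H<36)}[c]&ok
    y,x=np.nonzero(m); k=(abs(x-guess[0])<r)&(abs(y-guess[1])<r); return np.array([x[k].mean(),y[k].mean()]),k.sum()
E
python3 - <<'E'
from h import *
G=dict(top=dict(green=(313,242),red=(336,249),yellow=(284,208)),side=dict(green=(270,248),red=(274,267),yellow=(289,221)))
CAP=dict(top=(246,194),side=(281,190))
CR=dict(top=[((215,232),(-150,160,45)),((341,276),(-150,-160,45)),((384,151),(150,-160,105)),((256,110),(150,160,105))],side=[])
obs=[]
for n in G:
    im=cv2.cvtColor(cv2.imread(f'pics/{n}0.png'),cv2.COLOR_BGR2RGB)
    for c in G[n]:
        b,k=blob(im,c,G[n][c]); print(n,c,b,k); obs.append((n,P[c],b,.3 if (c=='yellow' and n=='side') else 1))
    for b,X in CR[n]: obs.append((n,X,b,.4))
def f(v):
    r=[]
    for n,X,b,w in obs: r.append(w*(proj(n,W(v,X))[0]-b))
    for n in CAP: r.append(proj(n,W(v,CAP0+v[3]*S))[0]-CAP[n])
    return np.concatenate(r)
s=least_squares(f,[550,0,-.3,50],loss='soft_l1'); print(s.x); print(f(s.x).reshape(-1,2).round(1))
np.save('v.npy',s.x)
v=s.x
for nm,X in dict(cap=CAP0+v[3]*S,mouth=[-50,20,73.5],green=P['green']).items(): print(nm,W(v,X))
E
```

```text
top green [312.20238095 240.98809524] 84
top red [335.27659574 249.09574468] 94
top yellow [282.9516129  207.22580645] 62
side green [269.78666667 248.44      ] 75
side red [273.21359223 266.47572816] 103
side yellow [287.70454545 220.43181818] 44
[ 6.24817642e+02 -4.69665052e+00 -2.32454515e-01  4.38001875e+01]
[[ 0.6  0.3]
 [ 0.6  0.3]
 [ 0.3  0.1]
 [-1.1 -0.8]
 [ 0.6  0.1]
 [ 0.9 -0.5]
 [-0.4 -1.2]
 [-0.1 -0.3]
 [-0.1 -0.2]
 [ 0.   0.1]
 [-0.4 -0.6]
 [-0.9 -1. ]]
cap [[601.051052   113.97005359  89.00125138]]
mouth [[580.76978175  26.28376289  73.5       ]]
green [[511.86813512 -49.89243478  64.6       ]]
```

```bash
cat >> h.py <<'E'
def go(*pts,v=None):
    """console-frame TCP targets (mm) -> tool-axis shifts (m) and twist from the present pose"""
    v=np.load('v.npy') if v is None else v
    s=manip.read_state(); R=Rn.from_euler('xyz',s['eef_rot']).as_matrix()
    zc=R.T@[-np.sin(v[2]),np.cos(v[2]),0]; t=np.arctan2(zc[0],zc[2]); t=(t+np.pi/2)%np.pi-np.pi/2
    print('twist',round(t,4),'pos',s['eef_pos'].round(1),'console',Rn.from_euler('z',-v[2]).apply(s['eef_pos']-[v[0],v[1],0]).round(1),'F',s['wrist_force'].round(2),'gap',round(s['finger_gap'],1),'t',round(s['clock'],2),'j6',s['joints'][5].round(3))
    for p in pts: print(p,(R.T@(W(v,p)[0]-s['eef_pos'])/1000).round(4))
def panelz(x): return 45+(x+150)*.285
E
python3 - <<'E'
from h import *
go([-31,110,180],[-31,110,100])
E
```

```text
twist 0.5363 pos [ 164.5 -524.6  205. ] console [-328.2 -611.9  205. ] F [-0.06 -0.03  0.  ] gap 94.2 t 0.1 j6 -0.067
[-31, 110, 180] [-0.6243  0.0255 -0.4687]
[-31, 110, 100] [-0.6243  0.1055 -0.4686]
```

Call:
play_rows --series '[[[-0.156,0,-0.117],0.134,1],[[-0.156,0,-0.117],0.134,1],[[-0.156,0,-0.117],0.134,1],[[-0.156,0,-0.117],0.134,1],[[-0.312,0,-0.234],0.268,1],[[-0.312,0,-0.234],0.268,1],[[-0.312,0,-0.234],0.268,1],[[-0.312,0,-0.234],0.268,1],[[-0.468,0,-0.351],0.402,1],[[-0.468,0,-0.351],0.402,1],[[-0.468,0,-0.351],0.402,1],[[-0.468,0,-0.351],0.402,1],[[-0.624,0,-0.4686],0.536,1],[[-0.624,0,-0.4686],0.536,1],[[-0.624,0,-0.4686],0.536,1],[[-0.624,0,-0.4686],0.536,1],[[-0.624,0,-0.4686],0.536,1],[[-0.624,0,-0.4686],0.536,1]]' --squeeze 10

```text
clock: 1.9
eef_pos: [619.5, 109.7, 204.4]
eef_rot: [-1.571, -0.002, 2.911]
wrist_force: [-0.6, -0.4, 0.6]
finger_gap: 0.5
```

```bash
python3 - <<'E'
from h import *
go([-31,110,115],[-31,110,85])
E
```

```text
twist 0.0016 pos [619.5 109.7 204.4] console [-31.5 110.1 204.4] F [-0.62 -0.44  0.57] gap 0.5 t 1.9 j6 1.918
[-31, 110, 115] [-0.0007  0.0894  0.0001]
[-31, 110, 85] [-8.000e-04  1.194e-01  1.000e-04]
```

Call:
play_rows --series '[[[0,0.045,0],0,1],[[0,0.09,0],0,1],[[0,0.09,0],0,1],[[0,0.09,0],0,1]]'

```text
clock: 2.3
eef_pos: [619.4, 108.9, 115.8]
eef_rot: [-1.571, -0.002, 2.91]
wrist_force: [-0.1, 0.7, 1.5]
finger_gap: 0.4
```

```bash
python3 - <<'E'
from h import *
go([-31,110,85])
v=np.load('v.npy');q=manip.read_state()['eef_pos']
ims=[]
for n,c in(("top",(250,195)),("side",(285,195))):
    im=manip.camera(n)[:,:,::-1].copy(); x,y=c
    print(n,'tcp',proj(n,q)[0],'cap',proj(n,W(v,CAP0+v[3]*S))[0])
    ims.append(cv2.resize(im[y-50:y+50,x-65:x+65],None,fx=6,fy=6,interpolation=cv2.INTER_CUBIC)[:,:400] if 0 else cv2.resize(im[y-50:y+50,x-33:x+33],(396,600),interpolation=cv2.INTER_CUBIC))
cv2.imwrite('pics/c1.png',np.hstack(ims))
E
```

```text
twist 0.0006 pos [619.4 108.9 115.8] console [-31.4 109.3 115.8] F [-0.08  0.69  1.52] gap 0.4 t 2.3 j6 1.918
[-31, 110, 85] [-0.0005  0.0308 -0.0007]
top tcp [247.90508944 182.5246267 ] cap [245.58741235 193.35123384]
side tcp [287.74911103 178.90728742] cap [280.05521723 188.99275571]
```

View pics/c1.png

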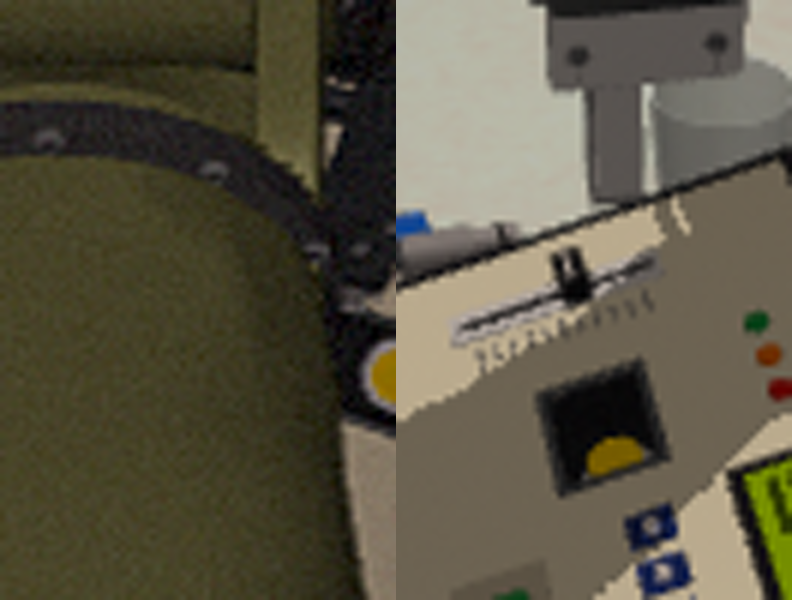

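The side crop shows the fingertip at about (288,178) and the cap top at about (280,188). Both agree with the projections, so I can descend behind the cap.

Call:
play_rows --series '[[[0,0.015,-0.0007],0,1],[[0,0.03,-0.0007],0,1],[[0,0.03,-0.0007],0,1],[[0,0.03,-0.0007],0,1]]'

```text
clock: 2.8
eef_pos: [620.4, 110.1, 87.0]
eef_rot: [-1.572, 0.001, 2.91]
wrist_force: [-0.6, 0.2, -0.2]
finger_gap: 0.1
```

```bash
python3 - <<'E'
from h import *
# TCP sliding parallel to the slope, 4mm clearance at uphill edge; contact with cap when TCP s = f+14
f=lambda f,c=4:[-92.6+.962*f+14, 110, panelz(-92.6+.962*f+14+8)+c]
go(f(43),f(20),f(5),f(2),f(0))
E
```

```text
twist 0.001 pos [620.4 110.1  87. ] console [-30.7 110.7  87. ] F [-0.55  0.21 -0.22] gap 0.1 t 2.8 j6 1.919
[-37.233999999999995, 110, 83.41830999999999] [0.0065 0.0036 0.0007]
[-59.36, 110, 77.1124] [0.0287 0.0099 0.0007]
[-73.78999999999999, 110, 72.99985] [0.0431 0.014  0.0007]
[-76.67599999999999, 110, 72.17734] [0.046  0.0148 0.0007]
[-78.6, 110, 71.629] [0.0479 0.0154 0.0007]
```

Call:
play_rows --series '[[[0.006,0.003,0.0007],0,1],[[0.012,0.005,0.0007],0,1],[[0.018,0.0065,0.0007],0,1],[[0.024,0.0082,0.0007],0,1],[[0.03,0.01,0.0007],0,1],[[0.036,0.0117,0.0007],0,1],[[0.041,0.0132,0.0007],0,1],[[0.043,0.0138,0.0007],0,1],[[0.043,0.0138,0.0007],0,1]]'

```text
clock: 3.7
eef_pos: [578.2, 119.4, 73.2]
eef_rot: [-1.572, 0.0, 2.91]
wrist_force: [0.7, -0.7, -0.6]
finger_gap: 0.6
```

Call:
play_rows --series '[[[0.001,0.0003,0],0,1],[[0.002,0.0006,0],0,1],[[0.002,0.0006,0],0,1]]'

```text
clock: 4.0
eef_pos: [576.2, 119.8, 72.5]
eef_rot: [-1.572, 0.0, 2.91]
wrist_force: [2.1, -0.3, 0.5]
finger_gap: 0.3
```

Call:
play_rows --series '[[[0.001,0.0003,0],0,1],[[0.002,0.0006,0],0,1],[[0.002,0.0006,0],0,1]]'

```text
clock: 4.3
eef_pos: [575.3, 120.1, 72.5]
eef_rot: [-1.572, 0.003, 2.91]
wrist_force: [7.3, -1.9, 1.5]
finger_gap: 0.5
```

```bash
python3 - <<'E'
from h import *
go()
v=np.load('v.npy')
im=manip.camera('side')[:,:,::-1]
print([proj('side',W(v,CAP0+f*S))[0].round(1) for f in(0,3,6)])
cv2.imwrite('pics/c2.png',cv2.resize(im[150:250,220:340],None,fx=6,fy=6,interpolation=cv2.INTER_CUBIC))
E
```

```text
twist 0.001 pos [575.3 120.1  72.5] console [-76.9 110.   72.5] F [ 7.33 -1.89  1.46] gap 0.5 t 4.3 j6 1.945
[array([262.9, 194.9]), array([264.1, 194.5]), array([265.2, 194.1])]
```

View pics/c2.png

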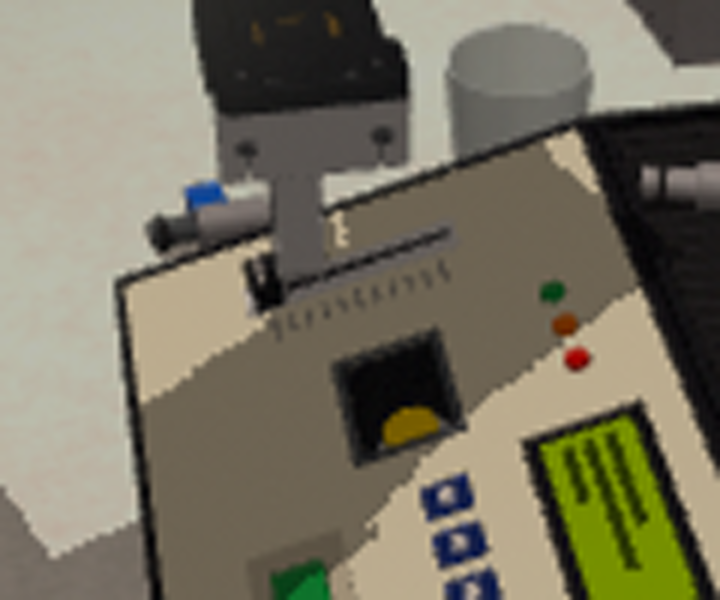

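The slider stands at its zero end: the cap is at about (263,195), where f=0 projects, and the force jumped to 7 N at the stop. Next I back off, go up and move over the well.

Call:
play_rows --series '[[[-0.006,-0.004,0],0,1],[[-0.006,-0.03,0],0,1],[[-0.006,-0.05,0],0,1],[[-0.02,-0.05,0.045],0,1],[[-0.0255,-0.045,0.09],0,1],[[-0.0255,-0.025,0.09],0,1],[[-0.0255,-0.02,0.09],0,1],[[-0.0255,-0.02,0.09],0,1]]'

```text
clock: 5.15
eef_pos: [579.1, 27.0, 91.8]
eef_rot: [-1.572, 0.001, 2.91]
wrist_force: [0.7, -0.1, -0.0]
finger_gap: 0.2
```

```bash
python3 - <<'E'
from h import *
def w(n,s=3): 
    p=np.array([-50,20,73.5])+s*S+n*N; return (p-[8,0,0]).round(1).tolist()
go(w(-5),w(-11),w(-13),w(-18),w(-20))
v=np.load('v.npy')
q=manip.read_state()['eef_pos'];print(proj('side',q)[0])
im=manip.camera('side')[:,:,::-1]
cv2.imwrite('pics/c3.png',cv2.resize(im[150:250,220:340],None,fx=6,fy=6,interpolation=cv2.INTER_CUBIC))
c=[[-50+a*.962,20+b,73.5+a*.274] for a,b in((18,28),(18,-28),(-18,-28),(-18,28))]
print('mouth corners in crop',((proj('side',W(v,c))-[220,150])*6).round())
E
```

```text
twist 0.0012 pos [579.1  27.   91.8] console [-51.8  20.3  91.8] F [ 0.7  -0.11 -0.01] gap 0.2 t 5.15 j6 1.784
[-53.7, 20.0, 69.5] [0.0019 0.0223 0.0003]
[-52.1, 20.0, 63.7] [0.0003 0.0281 0.0003]
[-51.6, 20.0, 61.8] [-0.0002  0.03    0.0003]
[-50.2, 20.0, 57.0] [-0.0016  0.0348  0.0004]
[-49.6, 20.0, 55.1] [-0.0022  0.0367  0.0004]
[285.23592461 209.98347401]
mouth corners in crop [[430. 340.]
 [455. 429.]
 [363. 460.]
 [342. 371.]]
```

View pics/c3.png

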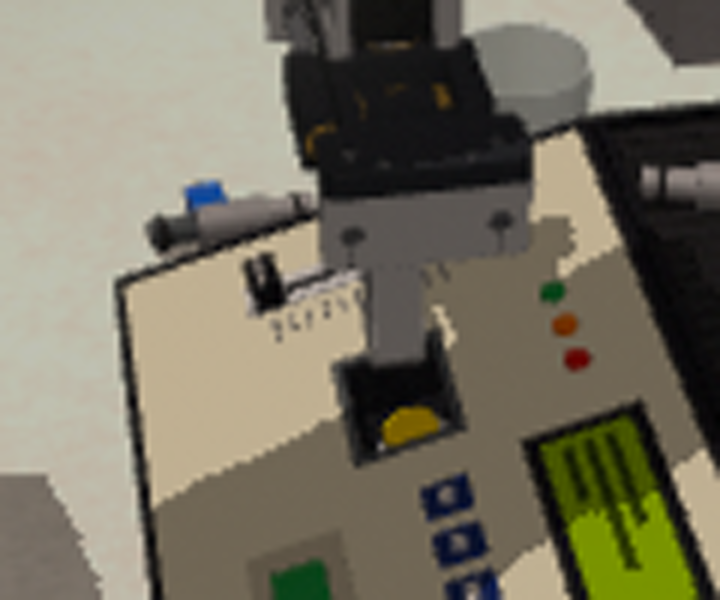

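Pixels: fingertip at crop (395,360), projected (391,360). Mouth corners agree within 1 px too. Entering the well.

Call:
play_rows --series '[[[0.0005,0.012,0.0003],0,1],[[0.0005,0.022,0.0003],0,1],[[0.0003,0.027,0.0003],0,1],[[0.0003,0.028,0.0003],0,1],[[0.0003,0.028,0.0003],0,1]]'

```text
clock: 5.7
eef_pos: [579.2, 27.2, 64.4]
eef_rot: [-1.572, 0.002, 2.911]
wrist_force: [0.4, -0.0, 0.5]
finger_gap: 0.6
```

Call:
play_rows --series '[[[-0.0003,0.001,0],0,1],[[-0.0006,0.002,0],0,1],[[-0.0009,0.003,0],0,1],[[-0.0012,0.004,0],0,1],[[-0.0012,0.004,0],0,1]]'

```text
clock: 6.2
eef_pos: [580.5, 26.9, 60.6]
eef_rot: [-1.573, 0.003, 2.911]
wrist_force: [-1.8, 0.5, 2.9]
finger_gap: 0.5
```

Call:
play_rows --series '[[[-0.0003,0.001,0],0,1],[[-0.0006,0.002,0],0,1],[[-0.0006,0.002,0],0,1]]'

```text
clock: 6.5
eef_pos: [581.1, 26.8, 58.6]
eef_rot: [-1.572, 0.003, 2.911]
wrist_force: [-1.3, 0.2, 3.2]
finger_gap: 0.8
```

Call:
play_rows --series '[[[-0.0003,0.001,0],0,1],[[-0.0006,0.002,0],0,1],[[-0.0006,0.002,0],0,1]]'

```text
clock: 6.8
eef_pos: [581.7, 26.6, 56.4]
eef_rot: [-1.572, 0.003, 2.911]
wrist_force: [0.0, 0.3, 2.9]
finger_gap: 0.5
```

Call:
play_rows --series '[[[-0.0002,0.001,0],0,1],[[-0.0004,0.002,0],0,1],[[-0.0004,0.002,0],0,1]]'

```text
clock: 7.1
eef_pos: [582.2, 26.5, 55.0]
eef_rot: [-1.573, 0.003, 2.911]
wrist_force: [-5.6, 0.2, 11.2]
finger_gap: 0.2
```

Call:
play_rows --series '[[[0.001,-0.004,0],0,1],[[0.0015,-0.02,0],0,1],[[0.0015,-0.05,0],0,1],[[0.04,-0.05,0.03],0,1],[[0.05,-0.05,0.075],0,1],[[0.0575,-0.045,0.09],0,1],[[0.0575,-0.04,0.09],0,1],[[0.0575,-0.04,0.09],0,1]]'

```text
clock: 7.9
eef_pos: [505.6, -47.7, 94.2]
eef_rot: [-1.573, 0.002, 2.91]
wrist_force: [0.5, 0.3, -0.1]
finger_gap: 0.5
```

```bash
python3 - <<'E'
from h import *
v=np.load('v.npy')
im=manip.camera('side')[:,:,::-1].copy()
for c,g in(('green',(270,248)),('red',(274,267)),('yellow',(288,220))):
    print(c,blob(im[:,:,::-1].copy(),c,g))
print('yellow home proj',proj('side',W(v,np.array([-50,20,73.5])-20*N)),'popped',proj('side',W(v,P['yellow'])))
# uphill edge of tip on the key: contact 2mm past the centre
k=lambda d:(np.array(P['green'])+1*S-d*N-[8,0,0]).round(1).tolist()
go(k(-8),k(-3),k(0),k(3.5))
print((proj('side',manip.read_state()['eef_pos'])[0]-[220,170])*6)
cv2.imwrite('pics/c4.png',cv2.resize(im[170:270,220:340],None,fx=6,fy=6,interpolation=cv2.INTER_CUBIC))
E
```

```text
green (array([269.78666667, 248.44      ]), np.int64(75))
red (array([273.20952381, 266.44761905]), np.int64(105))
yellow (array([288.6, 221.6]), np.int64(25))
yellow home proj [[288.72339512 222.91366677]] popped [[287.8506316  220.68392026]]
twist 0.0022 pos [505.9 -47.4  94.4] console [-105.9  -68.9   94.4] F [ 1.25  0.44 -0.23] gap 0.5 t 7.95 j6 1.634
[-108.7, -70.0, 72.6] [0.0029 0.0218 0.0011]
[-107.4, -70.0, 67.8] [0.0016 0.0266 0.0011]
[-106.5, -70.0, 64.9] [0.0007 0.0295 0.0011]
[-105.6, -70.0, 61.5] [-0.0002  0.0329  0.0011]
[275.36415579 403.6609967 ]
```

View pics/c4.png

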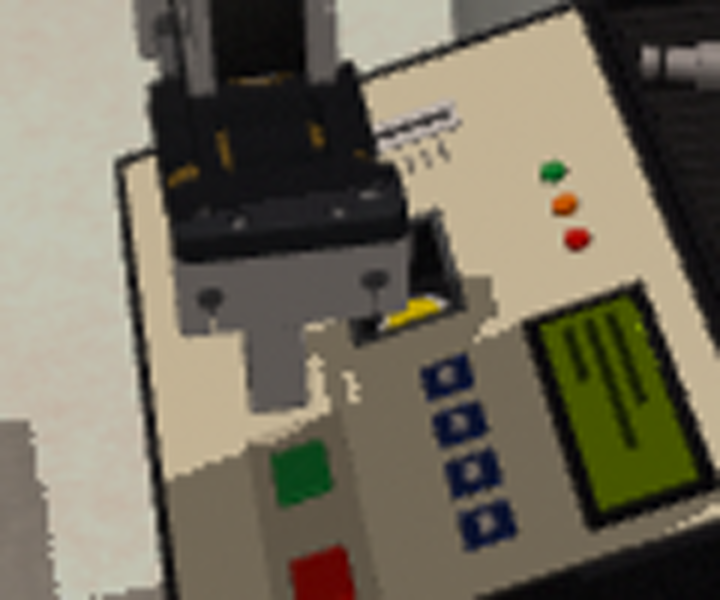

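The yellow button sits deeper (visible area 44 → 25 px, centroid moved towards the home projection), and the keys are at the same pixels as before, so the console has not moved. Pressing the green key now.

Call:
play_rows --series '[[[0.001,0.012,0.001],0,1],[[0.0015,0.022,0.001],0,1],[[0.0015,0.0265,0.001],0,1],[[0.0012,0.028,0.001],0,1],[[0.0007,0.0295,0.001],0,1],[[0.0005,0.0305,0.001],0,1],[[0.0005,0.0305,0.001],0,1]]'

```text
clock: 8.65
eef_pos: [505.3, -48.2, 64.0]
eef_rot: [-1.573, 0.002, 2.911]
wrist_force: [-1.9, 0.8, 1.6]
finger_gap: 0.4
```

Call:
play_rows --series '[[[-0.0003,0.001,0],0,1],[[-0.0005,0.002,0],0,1],[[-0.0005,0.002,0],0,1],[[-0.0005,0.002,0],0,1]]'

```text
clock: 9.05
eef_pos: [505.9, -48.3, 62.2]
eef_rot: [-1.573, 0.003, 2.911]
wrist_force: [-3.0, 0.6, 2.1]
finger_gap: 0.6
```

Call:
play_rows --series '[[[-0.0003,0.001,0],0,1],[[-0.0003,0.001,0],0,1],[[-0.0003,0.001,0],0,1]]'

```text
clock: 9.35
eef_pos: [506.1, -48.3, 61.4]
eef_rot: [-1.573, 0.003, 2.911]
wrist_force: [-3.8, 1.0, 6.8]
finger_gap: 0.3
```

Call:
play_rows --series '[[[-0.0002,0.001,0],0,1],[[-0.0002,0.001,0],0,1],[[-0.0002,0.001,0],0,1]]'

```text
clock: 9.65
eef_pos: [506.3, -48.4, 61.1]
eef_rot: [-1.573, 0.003, 2.911]
wrist_force: [-7.1, 3.2, 12.8]
finger_gap: 0.3
```

12.8 N with the tip hardly moving: the key is on its stop. Release, retreat and check.

Call:
play_rows --series '[[[0.0005,-0.004,0],0,1],[[0.001,-0.015,0],0,1],[[0.001,-0.05,0],0,1],[[0.001,-0.1,0],0,1],[[0.04,-0.14,0.02],0,1],[[0.08,-0.14,0.06],0,1],[[0.1,-0.14,0.1],0,1],[[0.11,-0.14,0.15],0,1],[[0.11,-0.14,0.2],0,1],[[0.11,-0.14,0.25],0,1],[[0.11,-0.14,0.3],0,1],[[0.11,-0.14,0.3],0,1],[[0.11,-0.14,0.3],0,1],[[0.11,-0.14,0.3],0,1]]'

```text
clock: 11.05
eef_pos: [330.6, -314.7, 200.4]
eef_rot: [-1.573, 0.003, 2.912]
wrist_force: [-0.4, 0.1, -0.2]
finger_gap: 0.8
```

```bash
python3 - <<'E'
from h import *
v=np.load('v.npy')
G=dict(top=dict(green=(313,242),red=(336,249),yellow=(284,208)),side=dict(green=(270,248),red=(274,267),yellow=(289,221)))
for n in G:
    im=manip.camera(n); cv2.imwrite(f'pics/{n}9.png',im[:,:,::-1])
    for c in G[n]:
        try: print(n,c,blob(im,c,G[n][c]))
        except Exception as e: print(e)
    print(n,'cap f=0',proj(n,W(v,CAP0))[0],'yellow home',proj(n,W(v,np.array([-50,20,73.5])-20*N))[0])
a=cv2.imread('pics/top9.png')[95:295,170:430]; b=cv2.imread('pics/side9.png')[140:340,210:470]
cv2.imwrite('pics/fin.png',np.hstack([cv2.resize(x,(400,308),interpolation=cv2.INTER_CUBIC) for x in(a,b)]))
print(manip.read_state()['wrist_force'],manip.read_state()['eef_pos'])
E
```

```text
top green (array([312.26506024, 241.        ]), np.int64(83))
top red (array([335.23655914, 249.12903226]), np.int64(93))
top yellow (array([283.        , 207.18461538]), np.int64(65))
top cap f=0 [239.54103577 211.50824984] yellow home [283.50940486 207.22082601]
side green (array([269.78666667, 248.44      ]), np.int64(75))
side red (array([273.21359223, 266.47572816]), np.int64(103))
side yellow (array([288.25      , 221.29166667]), np.int64(24))
side cap f=0 [262.8858632  194.92002322] yellow home [288.72339512 222.91366677]
[ 0.28030059  0.43756737 -0.57168627] [ 330.8193324  -314.39834808  200.49362766]
```

View pics/fin.png

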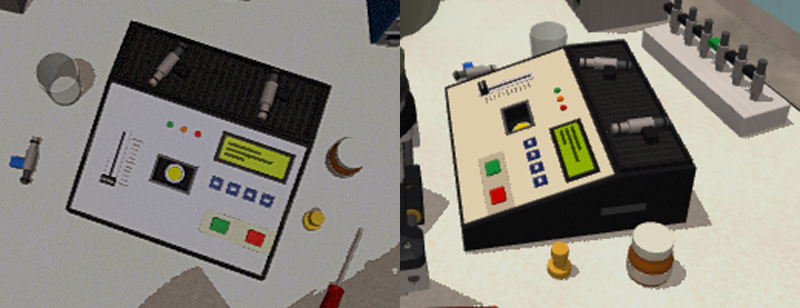

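```bash
python3 -c "
from cell import manip; print(manip.sign_off())"
```

```text
the job is handed in; nothing more can be done
None
```

I carried out all three steps in the order asked and handed the job in at about 11 s on the robot's clock. No verdict was reported.

- **Slider:** I pushed it down with closed fingers to its zero end, stopping at about 7 N. In the last pictures the cap is at pixel (239.5, 212), where the zero position should appear (239.5, 211.5).
- **Breaker button:** It moved at about 3 N, then met a firm stop at 11 N with the fingertip at z = 55.0 mm; I had worked out 55.1 mm. It stayed sunk after I withdrew. From the side its visible area dropped from 44 to 24 px, though part of it was hidden by the well wall.
- **Green key:** I pressed it to its stop at about 13 N upward (up to 15 N in all), then released it. Its image is back exactly where it was before the press.
- **Left alone:** The keys' images moved less than 0.1 px, so the unit has not shifted. The red key was not touched. The injectors and the other things show no visible change, and the arm ended clear of everything.

No check failed. The only disagreement was that the slider met its stop about 1.7 mm earlier than my estimate, which is within the calibration and fit error.

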